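# Set the spoon jig's stop to the third click and push the spoon up to it

### The job

Set the length stop of the spoon jig: push its black lever with a fingertip from its parked end, along the notched rack, through exactly three clicks, and leave it in the third notch without running on to the fourth. Then push the round soup spoon along the jig's channel from behind its bowl until the tip of its handle rests against the stop plate, the lever still in the third notch. Nothing is picked up, and the other things on the bench stay where they are.

Things in the scene. Friction and masses are not known exactly. Their poses are not given: they have to be found in the camera images.
- jig: Fixed aluminium base plate 124 x 320 x 12 mm on the bench, carrying rack, lever and spoon channel. Origin: centre of its underside; x across the jig, y along it (lever and spoon slide along y), z up. Shifted and turned up to 0.3 rad from the world axes. The dark notched rack beside the lever (x -21 to -5 mm, y -141 to -16 mm) reaches z = 26 mm.
- channel (a point): Centre of the channel floor, on the jig's plate at jig x = +22.5, y = 0, z = 12 mm; axes as the jig's. The channel is 55 mm wide (jig x = -5 to +50 mm), between two steel guide strips 6 mm high and 8 mm wide that run from jig y = -155 to +95 mm; it is open at the +y end.
- stop_lever (a joint): Lever travel along the jig's +y, m. 0 = parked, where it starts; then a notch every 0.016: third click 0.048, last 0.080. Leaving a notch takes 7 to 9 N either way; the force fades to nothing at the tooth's crest, 8 mm on; about 1 mm past it the lever springs by itself into the next notch (a click), ahead of a slow finger. Let go 1.5 mm or more short of a crest, it springs back.
- lever_top (a point): Centre of the top of the lever's black upright handle, 74 mm above the bench. The handle is a block 24 mm (jig x) by 14 mm (jig y), free from 28 to 74 mm above the bench; at jig x = -38 mm, y = -120 mm when parked. Axes as the jig's. It moves with the lever.
- stop_face (a point): Centre of the steel stop plate's face towards the spoon (jig +y), 20 mm above the bench, at jig x = +22.5 mm, 5 mm in +y of the lever handle's centre. The plate is 50 mm wide, 10 mm thick, 14 to 31 mm above the bench; a bar 28 to 34 mm above the bench crosses the rack and joins it to the lever, with which it moves. Axes as the jig's.
- spoon: Dark bronze round soup spoon 150 mm long, about 70 g, loose, bowl up in the channel. Origin under the bowl's centre on the channel floor; the handle points to its own -y, which is the jig's -y, towards the stop plate. Bowl 44 mm across, 13 mm high, narrowing to a 22 mm foot. The handle arches to 20 mm above the floor and ends in a flat tip 14 mm wide, 8 mm high.
- spoon_tip (a point): End of the spoon's handle tip, 128 mm from the bowl's centre, 4 mm above the channel floor; at the start 30 to 50 mm in +y of where the stop face stands with the lever in the third notch.
- bowl_end (a point): Far end of the bowl's rim, opposite the handle (22 mm from the bowl's centre along the spoon's +y), 11 mm above the channel floor: the place to push, towards the jig's -y. Sliding the spoon alone takes about 1 N or less.
- cloche: Bystander: polished steel dish cover 184 mm across, 147 mm high with its ring handle, loose. Origin at the centre of its underside.
- cup: Bystander: brass cup 52 mm across, 55 mm high, loose, beyond the jig. Origin at the centre of its underside.
- polish_jar: Bystander: jar of polish 52 mm across, 50 mm high, loose, beyond the jig. Origin at the centre of its underside.
- teaspoon: Bystander: steel teaspoon with a wooden grip, 140 mm long, lying on the bench on the robot's side of the jig, not in the jig, loose.
- buff_block: Bystander: cork buffing block 70 x 45 x 28 mm on the robot's side of the jig, loose. Origin at the centre of its underside.
- carton: Bystander: cardboard box 110 x 80 x 60 mm at the left, loose. Origin at the centre of its underside.
Not all that is in view belongs to the job. Leave any purple or yellow look-alike of the spoon alone.

How it is judged:
On the way, in this order (a step that is already met when the one before it is completed fails the run):
1. the lever rests in the third notch (value of joint stop_lever between 0.044 and 0.052 m and velocity of joint stop_lever below 0.02 m/s), for 0.2 s.
2. the spoon's handle tip is against the stop plate (y of spoon_tip in the frame of stop_face between -0.004 and 0.004 m), for 0.1 s.
At the end, for the whole second after the job is handed in: The lever rests within 4 mm of the third notch (0.044 to 0.052), the spoon lies flat and still in the channel, and its handle tip is within 4 mm of the stop plate's face (all of step 2 and value of joint stop_lever between 0.044 and 0.052 m and x of spoon in the frame of jig between 0.01 and 0.035 m and angle between spoon's own z axis and vertical below 0.1 rad and height (world z) of spoon below 0.016 m and linear speed of spoon below 0.01 m/s); the robot touches nothing.
It fails at once if the lever was run on past the third notch to the fourth (value of joint stop_lever above 0.058 m).
It fails at once if the spoon was lifted or tipped (height (world z) of spoon above 0.024 m or angle between spoon's own z axis and vertical above 0.35 rad).
It fails at once if a bystander was moved (distance of any of cloche, cup, polish_jar, teaspoon, buff_block, carton from where it was at the start of the episode above 0.015 m).
It also fails if it takes over 64 s, if anything falls off the work surface, if the arm or the gripper's body presses on something with over 40 N, if the wrist force passes 120 N, or if a joint passes its speed limit or range.

### The arm

A 6-joint arm with a two-finger parallel gripper is mounted at the origin on the work surface. World frame = base frame: x ahead of the robot, y to its left, z up, the work surface at z = 0. Lengths are in m, angles in rad, forces in N, time in s.
With the tool pointing down it reaches from about 0.35 to 0.775 m from the base axis. Payload 5.5 kg.
Tool frame: the origin (TCP) lies on the centre line of the jaws, within the pads' length; the fingertips stand 11 mm ahead of it and the grasp point (between the pads) lies 8 mm behind it (env.tip_reach is the distance from the TCP to the fingertips, in m); z points along the fingers, x is the direction in which the jaws open and shut, and the axes are right-handed (so a half turn about z gives the same grasp; the last joint's range is limited). The gripper opens to 85 mm and grips with 20 to 120 N. Pads are 22 mm wide; open, the fingers measure 114 mm over their backs; the gripper's body (76 mm by 85 mm) begins 54 mm behind the grasp point. The pads swing forward as they close: fully open they stand 13 mm farther back than shut.
Start: joints at [1.004, 0.313, 0.046, 1.304, 0, 1.431], TCP at [0.238, 0.523, 0.205] pointing down, gripper open.
Joint ranges: [-2.76, 2.76], [-0.86, 1.69], [-1.03, 1.26], [-2.2, 2.34], [-1.47, 1.5], [-3.14, 3.14]. Speed limits (rad/s): [2.57, 2.57, 3.14, 3.14, 3.14, 3.14].

### API

Orientations are given as a unit quaternion [w, x, y, z].
In Python, from workcell import env gives the robot as it stands.
- The arm moves only by the tool carry_out, never from a script. Its argument "moves" is one flat list of numbers, 7 for each row, row after row: the gripper command: -1 is shut, 1 is fully open, values between are in proportion, then the shift along the tool's x, y, z in m, then the turn, a rotation vector about the tool's x, y, z in degrees. A call has exactly 5 rows; each row shifts and turns the pose as measured when the row begins, along the tool's axes as they then stand; what a row does not reach is not made up. A row lasts 1/8 s, in which the tool goes at most 62.5 mm and 10.7 degrees, less where a joint would pass 70% of its speed; a pose out of reach is approached as far as the arm can. A call is refused whole if a number of a shift passes 0.0625 or a number of a turn 10.7, either way. A call with a gripper value outside its range is refused whole. The fingers move at their own pace and stop on an object; "squeeze" is the grip in N (left out, the last holds). Time passes only in rows, so rows that do not move let the fingers close, or fill a call up. It gives the time, the measured TCP pose, the force and the opening at its end, in the units of the state.
- env.get_state(): the state, without advancing time (a new reading comes with each control period).
- env.read_camera(name): name is "side" or "top" or "wrist"; returns the picture (420x560x3 uint8, red, green, blue); there is no depth.
- env.calibration(name): a dict with "camera_matrix" (3x3 intrinsics, pixels), "rvec" (rotation vector, rad) and "tvec" (3), from world to camera coordinates, as OpenCV has them; the wrist camera has in their place "hand_eye" (4x4, takes a point from camera to tool coordinates, whose origin is the TCP and whose axes are the tool frame's). Camera axes: x right, y down, z forward; pixel columns grow to the right and rows downward; lengths in m; the calibration is good to about 2 mm. A picture is of the moment at which its call begins: read the wrist's pose just before it. calibration takes no time and is no camera call.
- env.hand_in(): hands the job in, once; it reports no verdict.
The state is a dict: "clock": time; "joint_pos": joint angles; "qvel": joint speeds; "tau": joint torques, N m; "tcp_pos": TCP position; "orientation": TCP orientation; "wrist_force": force on the tool from outside, world axes, zero at the start; "ft_torque": the same for the moment, N m; "finger_gap": finger opening in m.
Only numpy, scipy, OpenCV 4.12 (cv2) and the standard library are available. Lean on these libraries where they do the work, as an engineer would, in place of code of your own. Each camera call takes 0.05 s, during which the arm holds its last target. There are 200 camera calls.

## Working session

There is one attempt and no reset: what is moved stays moved. The work goes in short steps, Python scripts to look and compute and a tool call to move; the robot and the scene stay as the last step left them, time stands still between calls to the robot, and variables do not carry over. Pictures are saved under pics/ and viewed, about 8 in all and at most 12, crops included, and the job is handed in when it is done.

Besides the shell and the picture viewer there is one more tool, called as a command line: name --argument value ..., lists and objects as JSON in quotes. carry_out: Moves the arm, as the interface text tells. Its arguments: {"type":"object","properties":{"moves":{"type":"array"},"squeeze":{"type":"number"}},"required":["moves"]}

```bash
ls; mkdir -p pics
python3 - <<'E'
from workcell import env
import cv2
print(env.get_state()); print(env.tip_reach)
for n in ("top","side"):
    c=env.calibration(n); print(n,c)
    cv2.imwrite(f"pics/{n}0.png",env.read_camera(n)[:,:,::-1])
print(env.calibration("wrist"))
E
```

```text
pics
{'clock': 0.0, 'joint_pos': array([ 1.00438116e+00,  3.14024247e-01,  4.49490715e-02,  1.30361076e+00,
       -3.22145892e-05,  1.43118788e+00]), 'qvel': array([-0.00204242,  0.00129763,  0.00112808,  0.00078659, -0.00042037,
        0.00057836]), 'tau': array([-8.00772323e-04, -4.80623996e+01,  2.98535943e+01,  1.93607697e-02,
        8.63290870e-05,  1.10035177e-05]), 'tcp_pos': array([0.23773835, 0.52291231, 0.20398314]), 'orientation': array([ 4.10534419e-04,  8.40822456e-01,  5.41310175e-01, -8.51102656e-04]), 'wrist_force': array([ 0.36930794, -0.14834735,  0.03037064]), 'ft_torque': array([-0.02470284, -0.06258642, -0.01762481]), 'finger_gap': 0.08526343026212192}
0.011
top {'camera_matrix': array([[433.32240686,   0.        , 277.55396906],
       [  0.        , 433.32240686, 207.00844884],
       [  0.        ,   0.        ,   1.        ]]), 'rvec': array([ 2.13860527, -2.06436694,  0.2375783 ]), 'tvec': array([-0.01139223,  0.57080107,  1.00107435])}
side {'camera_matrix': array([[410.22748262,   0.        , 284.81952966],
       [  0.        , 410.22748262, 211.3734569 ],
       [  0.        ,   0.        ,   1.        ]]), 'rvec': array([ 2.31099772, -0.95888729,  0.35033199]), 'tvec': array([-0.4193663 ,  0.35488451,  0.77107481])}
{'camera_matrix': array([[332.96419807,   0.        , 285.09853674],
       [  0.        , 332.96419807, 212.087845  ],
       [  0.        ,   0.        ,   1.        ]]), 'hand_eye': array([[ 9.99999271e-01, -7.94347844e-04,  9.09828064e-04,
        -7.75536378e-04],
       [ 4.70081555e-04,  9.49871974e-01,  3.12638787e-01,
        -8.00572801e-02],
       [-1.11256413e-03, -3.12638132e-01,  9.49871655e-01,
        -1.68463176e-01],
       [ 0.00000000e+00,  0.00000000e+00,  0.00000000e+00,
         1.00000000e+00]])}
```

View pics/top0.png

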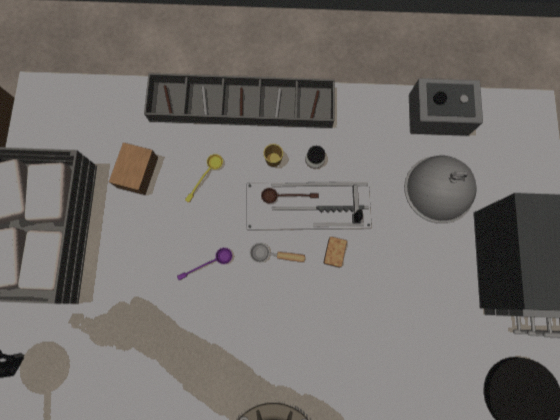

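View pics/side0.png

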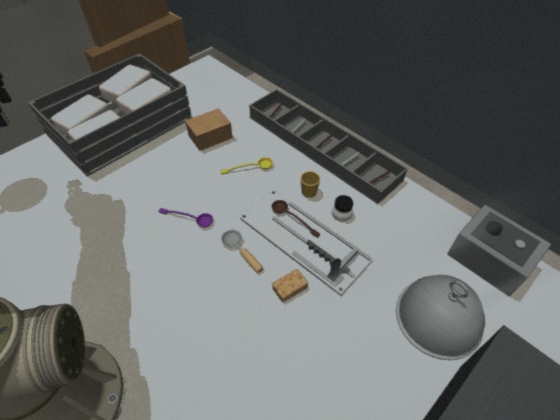

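The top view shows the jig at (246–371, 182–230), the bronze spoon with its bowl at (269,196) and tip at (317,195), and the black lever at (358,215). Look-alikes for the spoon:
- yellow spoon (215,162)
- purple spoon (224,256)
- steel teaspoon (260,252), outside the jig
- cutlery in the tray at (240,100)

I choose the dark bronze spoon in the jig channel. Next is a close crop.

Run:
```python
import cv2,numpy as np
a=cv2.imread("pics/top0.png")[172:240,238:382]; b=cv2.imread("pics/side0.png")[180:300,230:382]
a=cv2.resize(a,None,fx=5.5,fy=5.5,interpolation=cv2.INTER_CUBIC)
cv2.imwrite("pics/topc.png",np.clip(a*1.5,0,255))
cv2.imwrite("pics/sidec.png",np.clip(cv2.resize(b,None,fx=5,fy=5,interpolation=cv2.INTER_CUBIC)*1.5,0,255))
```

```text
[ WARN:0@0.058] global loadsave.cpp:1063 imwrite_ Unsupported depth image for selected encoder is fallbacked to CV_8U.
```

View pics/topc.png

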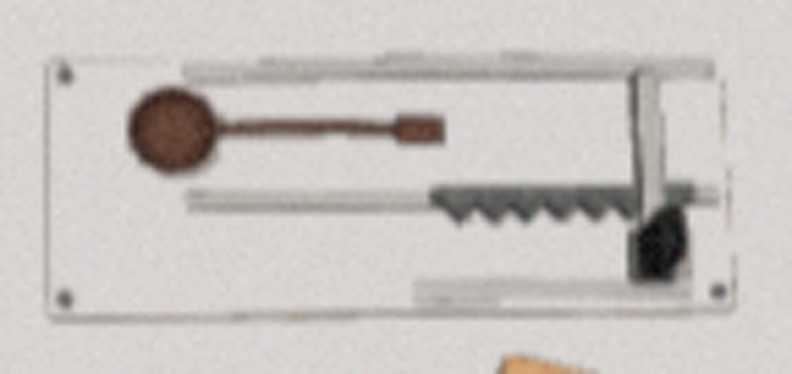

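View pics/sidec.png

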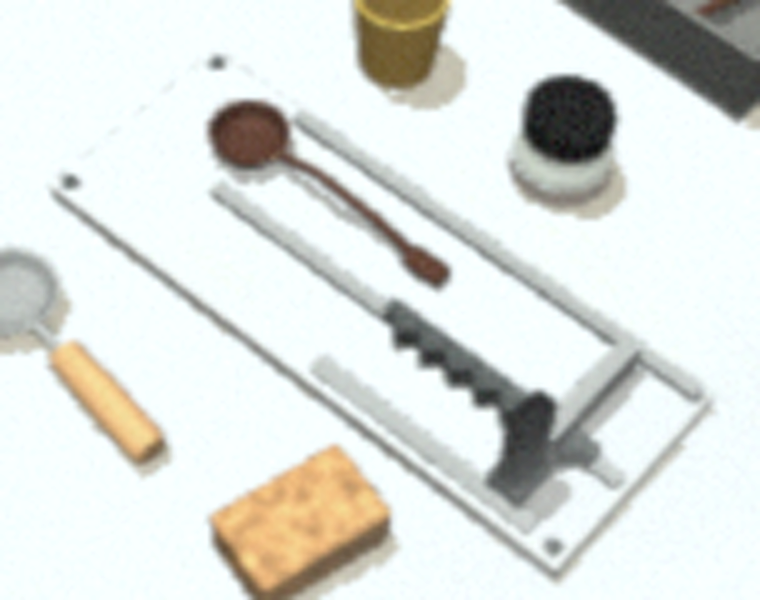

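The crops confirm the choice: the bronze spoon lies in the channel and its tip end is at crop (444,130). The lever stands at the jig's right end. Next I fit the jig pose from strip ends and plate corners in both views.

```bash
cat > h.py <<'E'
import numpy as np,cv2
from scipy.optimize import least_squares
from scipy.spatial.transform import Rotation as R
from workcell import env
cal={n:env.calibration(n) for n in("top","side")}
def proj(n,P):
    c=cal[n];return cv2.projectPoints(np.asarray(P,float).reshape(-1,3),c["rvec"],c["tvec"],c["camera_matrix"],None)[0].reshape(-1,2)
def ray_z(n,uv,z):
    c=cal[n];Rm=cv2.Rodrigues(c["rvec"])[0];o=-Rm.T@c["tvec"]
    d=Rm.T@np.linalg.inv(c["camera_matrix"])@np.r_[uv,1];return o+d*(z-o[2])/d[2]
def uncrop(n,uv):
    s,o=((5.5,(238,172)) if n=="top" else (5,(230,180)));return (np.array(uv)+.5)/s-.5+np.array(o)
def j2w(p,J):  # jig->world
    c,s=np.cos(J[2]),np.sin(J[2]);p=np.atleast_2d(p);return np.c_[J[0]+c*p[:,0]-s*p[:,1],J[1]+s*p[:,0]+c*p[:,1],p[:,2]]
def w2j(p,J):
    c,s=np.cos(J[2]),np.sin(J[2]);d=np.asarray(p)[:2]-J[:2];return np.array([c*d[0]+s*d[1],-s*d[0]+c*d[1],p[2]])
E
python3 - <<'E'
from h import *
T=[((54,95,18),(184,72)),((54,-155,18),(714,69)),((-9,95,18),(187,200)),((-9,-155,18),(718,196)),((-62,160,12),(48,314)),((-62,-160,12),(733,310)),((62,160,12),(47,62))]
S=[((-62,160,12),(53,190)),((-62,-160,12),(557,572)),((62,-160,12),(712,402)),((54,95,18),(300,118)),((54,-155,18),(702,392)),((-9,95,18),(217,190)),((-9,-155,18),(617,480))]
def res(J,D):
    r=[]
    for n,L in D:
        P=j2w(np.array([p for p,_ in L])/1e3,J); r.append((proj(n,P)-np.array([uncrop(n,q) for _,q in L])).ravel())
    return np.concatenate(r)
for D in([("top",T)],[("side",S)],[("top",T),("side",S)]):
    o=least_squares(res,[.5,0,0],args=(D,),loss="soft_l1");print(o.x.round(4));print(res(o.x,D).round(1))
J=o.x;np.save("J.npy",J)
for n,L in(("top",[((172,130),.024),((444,130),.020),((128,130),.024),((668,217),.074)]),("side",[((250,133),.024),((440,278),.018)])):
    for q,z in L: print(n,q,(w2j(ray_z(n,uncrop(n,q),z),J)*1e3).round(1))
print("lever",j2w([-.038,-.12,.074],J))
for q in((441,187),(335,252),(273,157),(316,158)): print(ray_z("top",q,.04).round(3))
print(proj("top",j2w([[-.038,-.12,.074]],J)),env.get_state()["clock"])
E
```

```text
[ 0.5911 -0.0695  0.0439]
[ 0.1 -0.2 -0.3 -0.4 -0.3  0.2  0.4  0.1 -0.3  0.4  0.3  0.1  0.2 -0.5]
[ 0.5891 -0.0715  0.0475]
[-0.9 -0.7  0.   0.7  1.1 -0.9 -0.3 -0.5 -0.2  0.6 -0.4 -0.6  0.8  0.7]
[ 0.5905 -0.0703  0.0438]
[ 0.4  0.1  0.  -0.1 -0.   0.4  0.7  0.4 -0.1  0.7  0.6  0.4  0.5 -0.2
 -0.7 -1.5 -0.2  0.   1.  -1.4 -0.1 -1.1 -0.3  0.1 -0.3 -1.3  0.6  0.1]
top (172, 130) [ 24.4 101.7  24. ]
top (444, 130) [ 24.4 -26.   20. ]
top (128, 130) [ 24.6 122.2  24. ]
top (668, 217) [ -30.  -118.4   74. ]
side (250, 133) [ 23.  101.1  24. ]
side (440, 278) [ 22.4 -24.5  18. ]
lever [[ 0.55779768 -0.19182328  0.074     ]]
[ 0.644 -0.406  0.04 ]
[ 0.468 -0.136  0.04 ]
[0.709 0.025 0.04 ]
[ 0.71  -0.086  0.04 ]
[[359.88857467 214.25549363]] 0.1
```

```bash
cat >> h.py <<'E'
def to(target_jig,yaw=None):
    """print shift in current tool axes (mm) to reach jig-frame TCP target, and turn to tool x = jig x, z down"""
    J=np.load("J.npy");s=env.get_state();q=s["orientation"];Rm=R.from_quat(q[[1,2,3,0]])
    W=R.from_euler("z",J[2])*R.from_quat([1,0,0,0])
    d=j2w(target_jig,J)[0]-s["tcp_pos"]
    print("t",round(s["clock"],2),"jig tcp",(w2j(s["tcp_pos"],J)*1e3).round(1),"shift tool mm",(Rm.inv().apply(d)*1e3).round(1),"turn deg",np.degrees((Rm.inv()*W).as_rotvec()).round(2),"F",s["wrist_force"].round(2))
    return d,W
E
python3 - <<'E'
from h import *
d,W=to([-.038,-.16,.2]); print("shift after turn",(W.inv().apply(d)*1e3).round(1))
E
```

```text
t 0.1 jig tcp [-326.4  608.2  204.1] shift tool mm [-553.9  605.4    4.9] turn deg [4.000e-02 9.000e-02 6.304e+01] F [0.08 0.12 0.38]
shift after turn [288.4 768.2   4.1]
```

carry_out --moves '[-1, 0, 0, 0, 0, 0, 10.5, -1, 0, 0, 0, 0, 0, 10.5, -1, 0, 0, 0, 0, 0, 10.5, -1, 0, 0, 0, 0, 0, 10.5, -1, 0, 0, 0, 0, 0, 10.5]' --squeeze 40

```text
clock: 0.72
tcp_pos: [0.2367, 0.5214, 0.2012]
orientation: [0.003, 0.995, 0.102, -0.002]
wrist_force: [-0.2, -0.4, 0.6]
finger_gap: 0.0001
```

Run:
```python
from h import *
d,W=to([-.038,-.16,.2]); print("shift after turn",(W.inv().apply(d)*1e3).round(1))
```

```text
t 0.72 jig tcp [-327.5  606.6  201.2] shift tool mm [163.1 803.    4.8] turn deg [0.34 0.28 9.21] F [-0.15 -0.39  0.61]
shift after turn [289.5 766.6   1.2]
```

carry_out --moves '[-1, 0, 0, 0, 0.3, 0.3, 9.2, -1, 0.02, 0.05, 0, 0, 0, 0, -1, 0.02, 0.05, 0, 0, 0, 0, -1, 0.02, 0.05, 0, 0, 0, 0, -1, 0.02, 0.05, 0, 0, 0, 0]'

```text
clock: 1.35
tcp_pos: [0.3244, 0.3217, 0.1983]
orientation: [0.002, 1.0, 0.022, -0.001]
wrist_force: [1.1, 0.6, -0.4]
finger_gap: -0.0001
```

carry_out --moves '[-1, 0.02, 0.05, 0, 0, 0, 0, -1, 0.02, 0.05, 0, 0, 0, 0, -1, 0.02, 0.05, 0, 0, 0, 0, -1, 0.02, 0.05, 0, 0, 0, 0, -1, 0.02, 0.05, 0, 0, 0, 0]'

```text
clock: 1.98
tcp_pos: [0.4367, 0.0679, 0.198]
orientation: [0.002, 1.0, 0.023, -0.001]
wrist_force: [1.2, 0.9, 0.0]
finger_gap: -0.0004
```

Run:
```python
from h import *
d,W=to([-.038,-.16,.2])
```

```text
t 1.98 jig tcp [-147.6  144.8  198. ] shift tool mm [109.1 304.9  -1.2] turn deg [0.19 0.13 0.09] F [1.19 0.89 0.04]
```

carry_out --moves '[-1, 0.02, 0.06, 0, 0.2, 0, 0, -1, 0.02, 0.06, 0, 0, 0, 0, -1, 0.02, 0.06, 0, 0, 0, 0, -1, 0.02, 0.06, 0, 0, 0, 0, -1, 0.02, 0.055, 0, 0, 0, 0]'

```text
clock: 2.6
tcp_pos: [0.5477, -0.2223, 0.1964]
orientation: [-0.001, 1.0, 0.022, -0.001]
wrist_force: [0.7, 0.1, -0.4]
finger_gap: -0.0003
```

Run:
```python
from h import *
d,W=to([-.038,-.16,.054])
```

```text
t 2.6 jig tcp [ -49.4 -150.   196.4] shift tool mm [ 11.8  10.3 142.3] turn deg [-0.12  0.17  0.06] F [ 0.66  0.07 -0.43]
```

carry_out --moves '[-1, 0.012, 0.014, 0, 0, 0, 0, -1, 0, 0, 0.045, 0, 0, 0, -1, 0, 0, 0.05, 0, 0, 0, -1, 0, 0, 0.03, 0, 0, 0, -1, 0, 0, 0.01, 0, 0, 0]'

```text
clock: 3.22
tcp_pos: [0.561, -0.2425, 0.055]
orientation: [-0.001, 1.0, 0.019, -0.002]
wrist_force: [-0.5, 0.3, 0.3]
finger_gap: 0.0001
```

Run:
```python
from h import *
d,W=to([-.038,-.138,.054])
a=env.read_camera("side")[170:310,220:410,::-1];b=env.read_camera("wrist")[:,:,::-1]
cv2.imwrite("pics/c1.png",cv2.hconcat([cv2.resize(a,(456,336),interpolation=3),cv2.resize(b,(344,336))]))
```

```text
t 3.23 jig tcp [ -37.  -170.7   55. ] shift tool mm [ -1.2 -32.7   1.1] turn deg [-0.12  0.21 -0.39] F [-0.49  0.3   0.29]
```

View pics/c1.png

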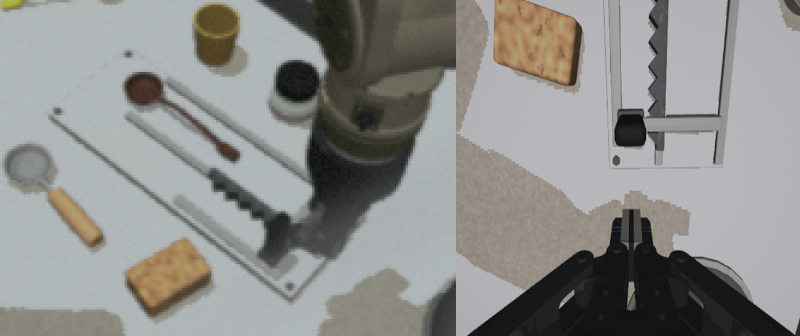

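The fingers are shut and stand in line behind the lever: fingertips at (631,215) and lever at (630,130) in the wrist view. Now I close in.

carry_out --moves '[-1, -0.001, -0.014, 0.001, 0, 0.2, -0.4, -1, 0, -0.01, 0, 0, 0, 0, -1, 0, -0.002, 0, 0, 0, 0, -1, 0, -0.002, 0, 0, 0, 0, -1, 0, -0.002, 0, 0, 0, 0]'

```text
clock: 3.95
tcp_pos: [0.5626, -0.2116, 0.0606]
orientation: [0.001, 1.0, 0.023, 0.004]
wrist_force: [0.7, -0.3, 1.2]
finger_gap: -0.0004
```

Run:
```python
from h import *
d,W=to([-.038,-.138,.054])
```

```text
t 3.95 jig tcp [ -34.1 -140.    60.6] shift tool mm [-3.9 -2.   6.6] turn deg [ 0.18 -0.5   0.12] F [ 0.7  -0.28  1.17]
```

carry_out --moves '[-1, -0.003, 0, 0.005, 0, -0.4, 0, -1, 0, -0.001, 0, 0, 0, 0, -1, 0, -0.0015, 0, 0, 0, 0, -1, 0, -0.0015, 0, 0, 0, 0, -1, 0, -0.0015, 0, 0, 0, 0]'

```text
clock: 4.58
tcp_pos: [0.5589, -0.2064, 0.0548]
orientation: [0.001, 1.0, 0.023, 0.0]
wrist_force: [-0.8, 0.6, 0.2]
finger_gap: -0.0
```

Run:
```python
from h import *
d,W=to([-.038,-.138,.054])
```

```text
t 4.58 jig tcp [ -37.5 -134.6   54.8] shift tool mm [-0.5  3.4  0.8] turn deg [ 0.16 -0.04  0.07] F [-0.84  0.6   0.18]
```

carry_out --moves '[-1, 0, -0.001, 0, 0, 0, 0, -1, 0, -0.0015, 0, 0, 0, 0, -1, 0, -0.0015, 0, 0, 0, 0, -1, 0, -0.0015, 0, 0, 0, 0, -1, 0, -0.001, 0, 0, 0, 0]'

```text
clock: 5.2
tcp_pos: [0.5587, -0.1994, 0.055]
orientation: [0.001, 1.0, 0.023, 0.001]
wrist_force: [0.2, -0.1, -0.3]
finger_gap: 0.0003
```

Run:
```python
from h import *
d,W=to([-.038,-.138,.054])
c=env.calibration("wrist"); H=np.linalg.inv(c["hand_eye"])
b=env.read_camera("wrist")[60:340,180:400,::-1]
cv2.imwrite("pics/c2.png",cv2.resize(b,None,fx=2.1,fy=2.1,interpolation=3))
```

```text
t 5.2 jig tcp [ -37.4 -127.6   55. ] shift tool mm [-0.6 10.4  1. ] turn deg [ 0.17 -0.06  0.08] F [ 0.17 -0.13 -0.3 ]
```

View pics/c2.png

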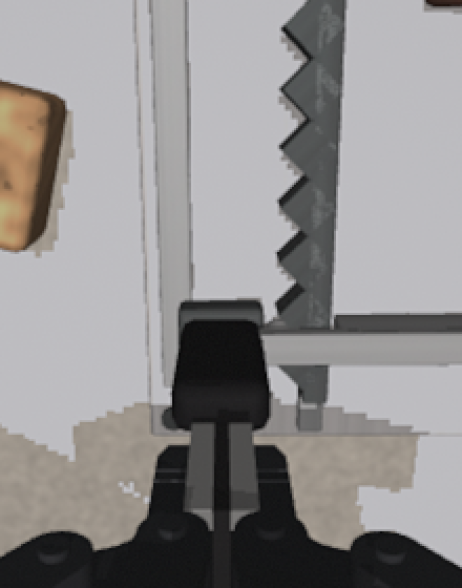

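```bash
cat >> h.py <<'E'
def wproj(P,s=None):
    c=env.calibration("wrist");s=s or env.get_state();q=s["orientation"]
    t=R.from_quat(q[[1,2,3,0]]).inv().apply(np.atleast_2d(P)-s["tcp_pos"]);H=np.linalg.inv(c["hand_eye"])
    p=t@H[:3,:3].T+H[:3,3];u=p@c["camera_matrix"].T;return u[:,:2]/u[:,2:]
E
python3 - <<'E'
from h import *
J=np.load("J.npy")
cr=lambda u:((u-[180,60])*2.1).round()
for t in(0,8,16):
    y=-.12+t/1e3
    print(t,"handle top -y/+y edges",cr(wproj(j2w([[-.05,y-.007,.074],[-.026,y-.007,.074],[-.05,y+.007,.074],[-.026,y+.007,.074]],J))).tolist(),"plate face top",cr(wproj(j2w([[.0,y+.005,.031]],J))).tolist(),"bar y",cr(wproj(j2w([[.0,y-.005,.034]],J))).tolist())
print("rack ends",cr(wproj(j2w([[-.005,-.141,.026],[-.005,-.016,.026]],J))).tolist(),"plate corner",cr(wproj(j2w([[-.062,-.16,.012]],J))).tolist(),"strip",cr(wproj(j2w([[-.013,-.155,.018]],J))).tolist())
s=env.get_state();q=R.from_quat(s["orientation"][[1,2,3,0]])
print("tip side",cr(wproj(s["tcp_pos"]+q.apply([[0,-.011,.011],[0,0,.011],[0,.011,.011]]))).tolist())
E
```

```text
0 handle top -y/+y edges [[168.0, 439.0], [269.0, 439.0], [167.0, 385.0], [270.0, 385.0]] plate face top [[349.0, 332.0]] bar y [[349.0, 368.0]]
8 handle top -y/+y edges [[167.0, 409.0], [269.0, 409.0], [166.0, 353.0], [271.0, 353.0]] plate face top [[351.0, 306.0]] bar y [[351.0, 342.0]]
16 handle top -y/+y edges [[166.0, 377.0], [270.0, 377.0], [165.0, 320.0], [272.0, 320.0]] plate face top [[352.0, 279.0]] bar y [[352.0, 316.0]]
rack ends [[325.0, 406.0], [349.0, -43.0]] plate corner [[148.0, 439.0]] strip [[295.0, 434.0]]
tip side [[221.0, 353.0], [221.0, 390.0], [221.0, 425.0]]
```

The lever is still parked, because the bar lies at rows 332–366 as predicted for 0 travel. The visible fingertip, at row ~425, lies farther back or higher than the tip model predicts. I check from the side before pushing.

Run:
```python
from h import *
J=np.load("J.npy");s=env.get_state();q=R.from_quat(s["orientation"][[1,2,3,0]])
A=env.read_camera("side");B=env.read_camera("wrist")
o=(300,220);a=np.clip(A[220:300,300:390].astype(float)*2.2,0,255)[:,:,::-1].astype(np.uint8)
b=np.clip(B[180:330,220:350].astype(float)*2,0,255)[:,:,::-1].astype(np.uint8)
cv2.imwrite("pics/c3.png",cv2.hconcat([cv2.resize(a,(450,400),interpolation=3),cv2.resize(b,(347,400),interpolation=3)]))
pts={"tip-y":[0,-.011,.011],"tip":[0,0,.011],"tip+y":[0,.011,.011],"tcp":[0,0,0]}
for k,p in pts.items():
    P=s["tcp_pos"]+q.apply(p);print(k,((proj("side",P)[0]-o)*5).round(),((wproj(P)[0]-[220,180])*2.667).round())
for p in([-.038,-.12,.074],[-.038,-.127,.074],[-.038,-.127,.028]):print(((proj("side",j2w(p,J))[0]-o)*5).round(),((wproj(j2w(p,J))[0]-[220,180])*2.667).round())
```

```text
tip-y [168. 239.] [174. 127.]
tip [187. 254.] [174. 174.]
tip+y [207. 268.] [174. 219.]
tcp [190. 241.] [174. 195.]
[181. 208.] [171. 203.]
[194. 218.] [171. 237.]
[182. 272.] [171. 144.]
```

View pics/c3.png

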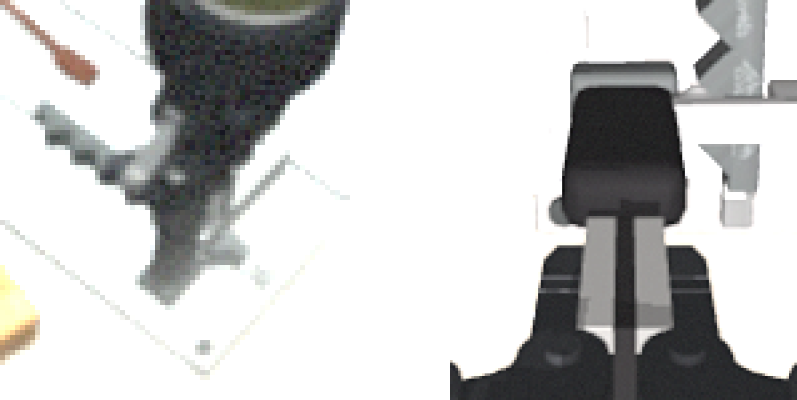

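The fingertips seem to hover over the handle's edge, with no contact force. I back off and measure where the fingertips really are.

carry_out --moves '[-1, 0, 0.01, 0, 0, 0, 0, -1, 0, 0.015, 0, 0, 0, 0, -1, 0, 0.02, 0, 0, 0, 0, -1, 0, 0.005, 0, 0, 0, 0, -1, 0, 0, 0, 0, 0, 0]'

```text
clock: 5.98
tcp_pos: [0.5612, -0.2547, 0.055]
orientation: [0.002, 1.0, 0.022, 0.001]
wrist_force: [-0.2, 0.1, -0.7]
finger_gap: -0.0003
```

Run:
```python
from h import *
to([-.038,-.138,.054])
J=np.load("J.npy");s=env.get_state();q=R.from_quat(s["orientation"][[1,2,3,0]])
A=env.read_camera("side");B=env.read_camera("wrist")
o=(310,200);a=np.clip((A[200:310,310:420]/255.)**.5*255,0,255)[:,:,::-1].astype(np.uint8)
b=np.clip((B[150:350,200:360]/255.)**.6*255,0,255)[:,:,::-1].astype(np.uint8)
cv2.imwrite("pics/c4.png",cv2.hconcat([cv2.resize(a,(440,440),interpolation=3),cv2.resize(b,(352,440),interpolation=3)]))
for p in([0,-.011,.011],[0,0,.011],[0,.011,.011],[0,0,0],[0,0,-.03]):
    P=s["tcp_pos"]+q.apply(p);print(p,((proj("side",P)[0]-o)*4).round(),((wproj(P)[0]-[200,150])*2.2).round())
```

```text
t 5.97 jig tcp [ -37.3 -183.    55. ] shift tool mm [ -0.7 -45.    0.9] turn deg [ 0.22 -0.08 -0.03] F [-0.17  0.1  -0.69]
[0, -0.011, 0.011] [176. 331.] [187. 174.]
[0, 0, 0.011] [192. 344.] [187. 213.]
[0, 0.011, 0.011] [209. 356.] [187. 250.]
[0, 0, 0] [195. 334.] [187. 231.]
[0, 0, -0.03] [204. 305.] [187. 292.]
```

View pics/c4.png

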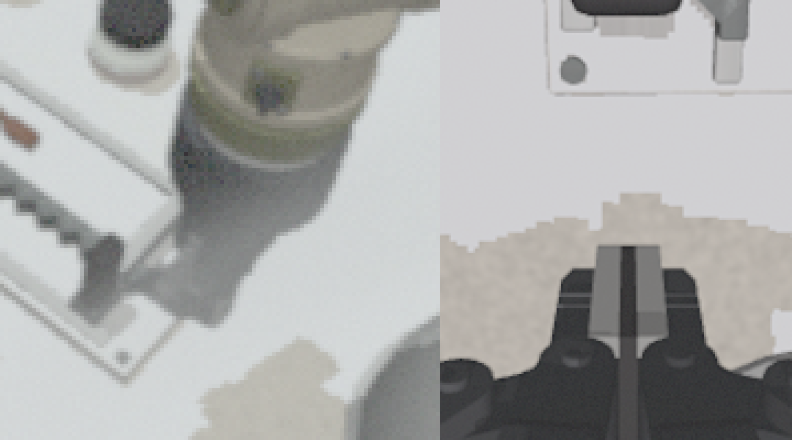

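Both views put the fingertips about 30 mm behind the reported TCP, with the tip near z ≈ 0.085 now. That would explain why nothing touched, so I use this measured offset and lower to a tip height of about 45 mm.

carry_out --moves '[-1, 0, 0, 0.01, 0, 0, 0, -1, 0, 0, 0.01, 0, 0, 0, -1, 0, 0, 0.01, 0, 0, 0, -1, 0, 0, 0.008, 0, 0, 0, -1, 0, 0, 0, 0, 0, 0]'

```text
clock: 6.7
tcp_pos: [0.5604, -0.2519, 0.0133]
orientation: [0.001, 1.0, 0.023, -0.0]
wrist_force: [0.7, 0.5, 0.5]
finger_gap: 0.0003
```

Run:
```python
from h import *
to([-.038,-.142,.015])
```

```text
t 6.7 jig tcp [ -38.  -180.1   13.3] shift tool mm [  0.1 -38.1  -1.7] turn deg [0.12 0.04 0.14] F [0.73 0.53 0.48]
```

carry_out --moves '[-1, 0, -0.012, 0, 0, 0, 0, -1, 0, -0.012, 0, 0, 0, 0, -1, 0, -0.004, 0, 0, 0, 0, -1, 0, -0.002, 0, 0, 0, 0, -1, 0, 0, 0, 0, 0, 0]'

```text
clock: 7.32
tcp_pos: [0.5597, -0.2194, 0.0145]
orientation: [0.001, 1.0, 0.024, 0.001]
wrist_force: [0.8, -0.2, 0.0]
finger_gap: 0.0
```

Run:
```python
from h import *
to([-.038,-.138,.015])
```

```text
t 7.33 jig tcp [ -37.3 -147.6   14.5] shift tool mm [-0.7 -9.6 -0.6] turn deg [ 0.17 -0.06  0.21] F [ 0.76 -0.2   0.01]
```

carry_out --moves '[-1, 0, -0.002, 0, 0, 0, 0, -1, 0, -0.002, 0, 0, 0, 0, -1, 0, -0.002, 0, 0, 0, 0, -1, 0, -0.0015, 0, 0, 0, 0, -1, 0, -0.001, 0, 0, 0, 0]'

```text
clock: 7.95
tcp_pos: [0.5594, -0.2112, 0.0145]
orientation: [0.002, 1.0, 0.023, 0.001]
wrist_force: [-0.6, -0.1, 0.8]
finger_gap: 0.0002
```

Run:
```python
from h import *
to([-.038,-.138,.015])
```

```text
t 7.95 jig tcp [ -37.2 -139.4   14.5] shift tool mm [-0.8 -1.4 -0.5] turn deg [ 0.19 -0.08  0.15] F [-0.63 -0.06  0.77]
```

carry_out --moves '[-1, 0, -0.001, 0, 0, 0, 0, -1, 0, -0.001, 0, 0, 0, 0, -1, 0, -0.001, 0, 0, 0, 0, -1, 0, -0.001, 0, 0, 0, 0, -1, 0, -0.001, 0, 0, 0, 0]'

```text
clock: 8.57
tcp_pos: [0.5592, -0.2086, 0.0145]
orientation: [0.004, 1.0, 0.022, 0.001]
wrist_force: [-0.6, -5.4, -1.6]
finger_gap: 0.0001
```

Run:
```python
from h import *
to([-.038,-.138,.015])
```

```text
t 8.57 jig tcp [ -37.3 -136.8   14.5] shift tool mm [-0.7  1.2 -0.5] turn deg [ 0.46 -0.05  0.05] F [-0.56 -5.44 -1.62]
```

Contact: −5.4 N at TCP jig y ≈ −137, which matches the expected −138. Now I push slowly through the clicks; the third falls at TCP y ≈ −96 and I must stay well short of −80.

carry_out --moves '[-1, 0, -0.002, 0, 0, 0, 0, -1, 0, -0.002, 0, 0, 0, 0, -1, 0, -0.002, 0, 0, 0, 0, -1, 0, -0.002, 0, 0, 0, 0, -1, 0, -0.002, 0, 0, 0, 0]'

```text
clock: 9.2
tcp_pos: [0.5591, -0.2087, 0.0148]
orientation: [0.013, 1.0, 0.019, 0.0]
wrist_force: [-0.5, -9.5, -3.0]
finger_gap: -0.0
```

Run:
```python
from h import *
to([-.038,-.0935,.015])
```

```text
t 9.2 jig tcp [ -37.4 -136.9   14.8] shift tool mm [ -0.8 -43.4  -1.3] turn deg [ 1.45  0.01 -0.35] F [-0.46 -9.46 -2.98]
```

carry_out --moves '[-1, 0, -0.003, 0, 1.4, 0, -0.3, -1, 0, -0.003, 0, 0.4, 0, 0, -1, 0, -0.003, 0, 0.4, 0, 0, -1, 0, -0.003, 0, 0.4, 0, 0, -1, 0, -0.003, 0, 0.4, 0, 0]'

```text
clock: 9.82
tcp_pos: [0.5589, -0.2044, 0.0144]
orientation: [-0.005, 1.0, 0.018, -0.001]
wrist_force: [-0.2, -8.4, -3.3]
finger_gap: -0.0002
```

Run:
```python
from h import *
to([-.038,-.0935,.015])
```

```text
t 9.82 jig tcp [ -37.5 -132.6   14.4] shift tool mm [ -0.8 -39.1  -0.2] turn deg [-0.57  0.08 -0.44] F [-0.17 -8.4  -3.28]
```

carry_out --moves '[-1, 0, -0.003, 0, -0.5, 0, -0.4, -1, 0, -0.003, 0, 0.2, 0, 0, -1, 0, -0.003, 0, 0.2, 0, 0, -1, 0, -0.002, 0, 0, 0, 0, -1, 0, -0.002, 0, 0, 0, 0]'

```text
clock: 10.45
tcp_pos: [0.5583, -0.1919, 0.0145]
orientation: [-0.004, 1.0, 0.021, -0.001]
wrist_force: [-0.7, -7.2, -2.6]
finger_gap: -0.0001
```

```bash
cat >> h.py <<'E'
def tip(off=(0,-.011,-.03)):
    s=env.get_state();P=s["tcp_pos"]+R.from_quat(s["orientation"][[1,2,3,0]]).apply(off);print("tip jig mm",(w2j(P,np.load("J.npy"))*1e3).round(1))
E
python3 - <<'E'
from h import *
to([-.038,-.0935,.015]);tip()
E
```

```text
t 10.45 jig tcp [ -37.5 -120.1   14.5] shift tool mm [ -0.5 -26.6  -0.3] turn deg [-0.42  0.1  -0.11] F [-0.71 -7.17 -2.62]
tip jig mm [ -37.5 -109.3   44.6]
```

The tip stands at about 17 mm of travel with −7 N. One click is done and it is pressing out of notch 1, so I continue.

carry_out --moves '[-1, 0, -0.003, 0, -0.2, 0, 0, -1, 0, -0.003, 0, 0, 0, 0, -1, 0, -0.003, 0, 0, 0, 0, -1, 0, -0.002, 0, 0, 0, 0, -1, 0, -0.002, 0, 0, 0, 0]'

```text
clock: 11.08
tcp_pos: [0.558, -0.1903, 0.0148]
orientation: [0.009, 1.0, 0.018, -0.002]
wrist_force: [-0.5, -8.1, -2.2]
finger_gap: 0.0005
```

Run:
```python
from h import *
to([-.038,-.0935,.015]);tip()
```

```text
t 11.07 jig tcp [ -37.7 -118.5   14.8] shift tool mm [ -0.5 -25.   -0.6] turn deg [ 1.05  0.22 -0.51] F [-0.53 -8.13 -2.25]
tip jig mm [ -37.5 -107.    44.6]
```

carry_out --moves '[-1, 0, -0.003, 0, 1.0, 0, -0.4, -1, 0, -0.003, 0, 0.3, 0, 0, -1, 0, -0.003, 0, 0.2, 0, 0, -1, 0, -0.003, 0, 0, 0, 0, -1, 0, -0.002, 0, 0, 0, 0]'

```text
clock: 11.7
tcp_pos: [0.5575, -0.1785, 0.0145]
orientation: [-0.002, 1.0, 0.02, -0.002]
wrist_force: [-0.7, 0.2, 0.3]
finger_gap: -0.0001
```

Run:
```python
from h import *
to([-.038,-.0935,.015]);tip()
```

```text
t 11.7 jig tcp [ -37.8 -106.7   14.5] shift tool mm [ -0.3 -13.2  -0.4] turn deg [-0.23  0.24 -0.22] F [-0.69  0.24  0.35]
tip jig mm [-37.6 -95.8  44.5]
```

Force is back to 0 at a travel of about 31 mm, so the second click is done. Now the third.

carry_out --moves '[-1, 0, -0.002, 0, 0, 0, 0, -1, 0, -0.002, 0, 0, 0, 0, -1, 0, -0.003, 0, 0, 0, 0, -1, 0, -0.003, 0, 0.2, 0, 0, -1, 0, -0.003, 0, 0.3, 0, 0]'

```text
clock: 12.32
tcp_pos: [0.5572, -0.1742, 0.0147]
orientation: [0.003, 1.0, 0.018, -0.003]
wrist_force: [-0.8, -9.1, -3.6]
finger_gap: 0.0003
```

Run:
```python
from h import *
to([-.038,-.0935,.015]);tip()
```

```text
t 12.32 jig tcp [ -37.9 -102.4   14.7] shift tool mm [-0.2 -8.9 -0.3] turn deg [ 0.34  0.35 -0.47] F [-0.82 -9.1  -3.65]
tip jig mm [-37.6 -91.2  44.7]
```

carry_out --moves '[-1, 0, -0.003, 0, 0.4, 0, -0.4, -1, 0, -0.003, 0, 0.2, 0, 0, -1, 0, -0.003, 0, 0.2, 0, 0, -1, 0, -0.001, 0, 0, 0, 0, -1, 0, -0.001, 0, 0, 0, 0]'

```text
clock: 12.95
tcp_pos: [0.557, -0.1723, 0.0147]
orientation: [0.004, 1.0, 0.018, -0.004]
wrist_force: [0.1, -6.0, -1.4]
finger_gap: -0.0
```

Run:
```python
from h import *
to([-.038,-.0935,.015]);tip()
```

```text
t 12.95 jig tcp [ -38.  -100.5   14.7] shift tool mm [-0.1 -7.  -0.4] turn deg [ 0.47  0.43 -0.41] F [ 0.06 -5.99 -1.38]
tip jig mm [-37.7 -89.2  44.6]
```

carry_out --moves '[-1, 0, -0.003, 0, 0.4, 0, -0.4, -1, 0, -0.002, 0, 0.1, 0, 0, -1, 0, -0.002, 0, 0.1, 0, 0, -1, 0, -0.001, 0, 0, 0, 0, -1, 0, 0, 0, 0, 0, 0]'

```text
clock: 13.58
tcp_pos: [0.5566, -0.1621, 0.0147]
orientation: [-0.002, 1.0, 0.023, -0.004]
wrist_force: [0.1, 0.1, -0.4]
finger_gap: 0.0001
```

Run:
```python
from h import *
to([-.038,-.0935,.015]);tip()
```

```text
t 13.57 jig tcp [-37.9 -90.3  14.7] shift tool mm [-0.1  3.2 -0.3] turn deg [-0.27  0.42  0.07] F [ 0.14  0.07 -0.42]
tip jig mm [-37.7 -79.4  44.7]
```

The third click is done: the finger is free at about 47 mm of travel with zero force. I back off, rise, and check.

carry_out --moves '[-1, 0, 0.01, 0, 0, 0, 0, -1, 0, 0.015, 0, 0, 0.3, 0, -1, 0, 0.01, -0.02, 0, 0, 0, -1, 0, 0, -0.05, 0, 0, 0, -1, 0, 0, -0.04, 0, 0, 0]'

```text
clock: 14.2
tcp_pos: [0.5559, -0.2017, 0.1231]
orientation: [-0.004, 1.0, 0.021, -0.004]
wrist_force: [1.3, -0.5, -0.6]
finger_gap: -0.0
```

Run:
```python
from h import *
J=np.load("J.npy");to([.0237,.155,.1]);s=env.get_state()
b=env.read_camera("wrist");cv2.imwrite("pics/w5.png",b[:,:,::-1])
for t in(32,48,64):
    y=-.12+t/1e3;print(t,"plate face top corners",wproj(j2w([[-.0025,y+.005,.031],[.0475,y+.005,.031]],J),s).round().tolist(),"handle top",wproj(j2w([[-.038,y,.074]],J),s).round().tolist())
print("spoon tip, bowl", wproj(j2w([[.0237,-.0265,.016],[.0237,.1015,.023],[-.005,-.016,.026],[-.062,-.16,.012]],J),s).round().tolist())
```

```text
t 14.2 jig tcp [ -40.3 -129.8  123.1] shift tool mm [  63.9 -284.7   24.8] turn deg [-0.45  0.46 -0.06] F [ 1.26 -0.45 -0.57]
32 plate face top corners [[335.0, 148.0], [400.0, 148.0]] handle top [[289.0, 164.0]]
48 plate face top corners [[336.0, 127.0], [402.0, 127.0]] handle top [[289.0, 139.0]]
64 plate face top corners [[337.0, 105.0], [404.0, 105.0]] handle top [[289.0, 113.0]]
spoon tip, bowl [[370.0, 71.0], [388.0, -150.0], [335.0, 54.0], [262.0, 232.0]]
```

View pics/w5.png

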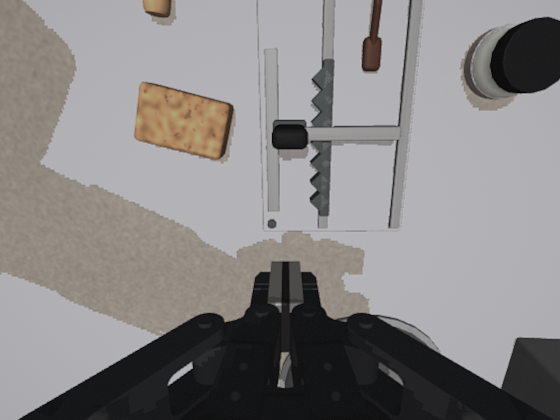

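The lever is in the third notch: the plate face edge is at row 126, where 48 mm of travel predicts 127. The spoon's tip is at (371,70), as expected. Now I move behind the bowl.

carry_out --moves '[-1, 0.013, -0.05, 0, -0.4, 0.4, 0, -1, 0.013, -0.055, 0, 0, 0, 0, -1, 0.013, -0.055, 0, 0, 0, 0, -1, 0.013, -0.055, 0, 0, 0, 0, -1, 0.01, -0.05, 0, 0, 0, 0]'

```text
clock: 14.88
tcp_pos: [0.6161, 0.0596, 0.1308]
orientation: [0.004, 1.0, 0.014, 0.008]
wrist_force: [1.3, 0.2, -0.3]
finger_gap: 0.0003
```

Run:
```python
from h import *
to([.0237,.155,.1]);tip()
```

```text
t 14.88 jig tcp [ 31.2 128.6 130.8] shift tool mm [ -8.4 -26.5  30.5] turn deg [ 0.44 -0.89 -0.9 ] F [ 1.31  0.18 -0.31]
tip jig mm [ 30.9 139.8 160.7]
```

carry_out --moves '[-1, -0.008, -0.028, 0, 0.4, -0.9, -0.9, -1, 0, 0, 0, 0, 0, 0, -1, 0, 0, 0.04, 0, 0, 0, -1, 0, 0, 0.03, 0, 0, 0, -1, 0, 0, 0, 0, 0, 0]'

```text
clock: 15.5
tcp_pos: [0.611, 0.0856, 0.059]
orientation: [0.001, 1.0, 0.022, 0.002]
wrist_force: [0.2, -0.3, -0.2]
finger_gap: -0.0003
```

Run:
```python
from h import *
to([.0237,.152,-.012]);tip((0,.011,-.03))
s=env.get_state();b=env.read_camera("wrist");print(wproj(s["tcp_pos"]+R.from_quat(s["orientation"][[1,2,3,0]]).apply([[0,-.011,-.03],[0,.011,-.03]]),s).round())
a=env.read_camera("side")[150:280,210:380]
a=((a/255.)**.6*255).astype(np.uint8);cv2.imwrite("pics/w6.png",cv2.hconcat([cv2.resize(a,(510,390),interpolation=3),cv2.resize(b[200:420,140:420],(280,390))])[:,:,::-1])
P=s["tcp_pos"]+R.from_quat(s["orientation"][[1,2,3,0]]).apply([[0,0,-.03]]);print("side tip in pic",((proj("side",P)-[210,150])*3).round())
```

```text
t 15.5 jig tcp [ 27.3 154.8  59. ] shift tool mm [-3.9  2.7 71. ] turn deg [ 0.12 -0.26  0.03] F [ 0.15 -0.31 -0.22]
tip jig mm [ 27.2 143.9  89. ]
[[285. 260.]
 [285. 301.]]
side tip in pic [[164.  81.]]
```

View pics/w6.png

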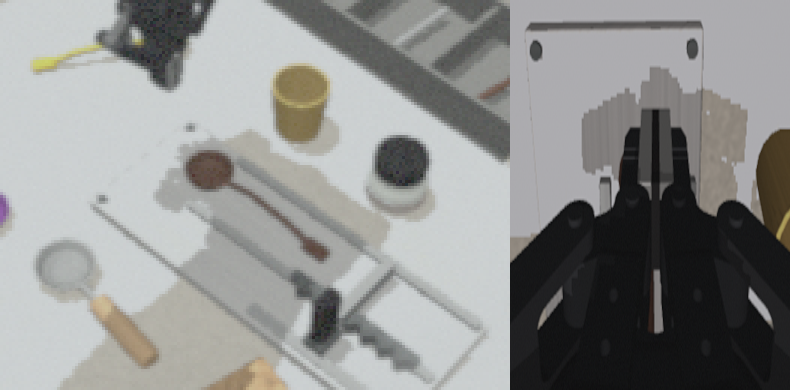

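The side view shows the fingertips at (168,85), against (164,81) predicted with the 30 mm offset, so the offset holds. The lever and spoon are as before. Now I lower behind the bowl.

carry_out --moves '[-1, -0.004, 0, 0.02, 0, 0, 0, -1, 0, 0, 0.02, 0, 0, 0, -1, 0, 0, 0.012, 0, 0, 0, -1, 0, 0, 0.006, 0, 0, 0, -1, 0, 0, 0, 0, 0, 0]'

```text
clock: 16.23
tcp_pos: [0.6168, 0.083, 0.0105]
orientation: [0.001, 1.0, 0.021, 0.011]
wrist_force: [-0.2, 1.1, -0.2]
finger_gap: -0.0001
```

Run:
```python
from h import *
to([.0237,.145,-.010]);tip((0,.011,-.03))
```

```text
t 16.23 jig tcp [ 33.  151.9  10.5] shift tool mm [-9.8  6.9 20.3] turn deg [ 0.17 -1.3  -0.14] F [-0.18  1.09 -0.23]
tip jig mm [ 32.3 141.   40.5]
```

Run:
```python
from h import *
s=env.get_state();print(s["joint_pos"].round(3),s["qvel"].round(3),s["wrist_force"])
```

```text
[ 0.006  0.504 -0.163  0.881 -0.002  1.535] [-0.    -0.009  0.013  0.007 -0.    -0.001] [-0.17883823  1.09032109 -0.23106919]
```

carry_out --moves '[-1, -0.005, 0, 0, 0, -1.2, 0, -1, -0.004, 0, 0.003, 0, 0, 0, -1, -0.001, 0, 0.004, 0, 0, 0, -1, 0, 0, 0.003, 0, 0, 0, -1, 0, 0, 0, 0, 0, 0]'

```text
clock: 16.85
tcp_pos: [0.6071, 0.0827, 0.0013]
orientation: [0.002, 1.0, 0.021, 0.001]
wrist_force: [-0.2, -0.5, 0.4]
finger_gap: 0.0001
```

Run:
```python
from h import *
to([.0237,.145,-.010]);tip((0,.011,-.03))
s=env.get_state();print(s["joint_pos"].round(3),s["qvel"].round(3))
```

```text
t 16.85 jig tcp [ 23.3 152.1   1.3] shift tool mm [ 0.4  7.  11.3] turn deg [ 0.18 -0.14 -0.12] F [-0.24 -0.53  0.41]
tip jig mm [ 23.2 141.2  31.3]
[ 0.006  0.513 -0.174  0.882 -0.003  1.535] [ 0.001 -0.003  0.002 -0.001  0.     0.   ]
```

carry_out --moves '[-1, 0, 0, 0.004, 0, 0, 0, -1, 0, 0, 0.003, 0, 0, 0, -1, 0, 0, 0.003, 0, 0, 0, -1, 0, 0, 0.001, 0, 0, 0, -1, 0, 0, 0, 0, 0, 0]'

```text
clock: 17.48
tcp_pos: [0.6072, 0.0826, -0.0107]
orientation: [0.002, 1.0, 0.021, 0.001]
wrist_force: [0.0, 0.1, 0.1]
finger_gap: -0.0001
```

Run:
```python
from h import *
to([.0237,.135,-.010]);tip((0,.011,-.03))
```

```text
t 17.48 jig tcp [ 23.4 152.  -10.7] shift tool mm [ 0.4 17.  -0.6] turn deg [ 0.18 -0.13 -0.12] F [0.04 0.1  0.07]
tip jig mm [ 23.3 141.1  19.3]
```

carry_out --moves '[-1, 0, 0.005, 0, 0, 0, 0, -1, 0, 0.005, 0, 0, 0, 0, -1, 0, 0.003, 0, 0, 0, 0, -1, 0, 0.003, 0, 0, 0, 0, -1, 0, 0.003, 0, 0, 0, 0]'

```text
clock: 18.1
tcp_pos: [0.6084, 0.0623, -0.0102]
orientation: [0.001, 1.0, 0.021, 0.002]
wrist_force: [-0.4, 0.2, 0.8]
finger_gap: 0.0004
```

Run:
```python
from h import *
to([.0237,.095,-.010]);tip((0,.011,-.03))
```

```text
t 18.1 jig tcp [ 23.7 131.7 -10.2] shift tool mm [ 0.1 36.7 -0.1] turn deg [ 0.17 -0.18 -0.13] F [-0.44  0.16  0.77]
tip jig mm [ 23.5 120.8  19.8]
```

Front at 120.8, so it is just reaching the bowl. I continue slowly.

carry_out --moves '[-1, 0, 0.003, 0, 0, 0, 0, -1, 0, 0.003, 0, 0, 0, 0, -1, 0, 0.003, 0, 0, 0, 0, -1, 0, 0.003, 0, 0, 0, 0, -1, 0, 0.003, 0, 0, 0, 0]'

```text
clock: 18.73
tcp_pos: [0.6089, 0.0466, -0.0102]
orientation: [0.001, 1.0, 0.021, 0.001]
wrist_force: [0.2, -0.2, 0.9]
finger_gap: 0.0002
```

Run:
```python
from h import *
to([.0237,.095,-.010]);tip((0,.011,-.03))
J=np.load("J.npy");a=env.read_camera("side")[170:290,220:380]
cv2.imwrite("pics/w7.png",cv2.resize(((a/255.)**.6*255).astype(np.uint8),(800,600),interpolation=3)[:,:,::-1])
for y in(-.0265,-.0365,-.0465,-.067):print(y,((proj("side",j2w([[.0237,y,.017]],J))-[220,170])*5).round(),((proj("side",j2w([[.0237,y+.128,.025]],J))-[220,170])*5).round())
```

```text
t 18.73 jig tcp [ 23.5 115.9 -10.2] shift tool mm [ 0.2 20.9 -0.2] turn deg [ 0.14 -0.16 -0.11] F [ 0.21 -0.18  0.86]
tip jig mm [ 23.4 105.   19.8]
-0.0265 [[493. 328.]] [[298. 179.]]
-0.0365 [[509. 339.]] [[313. 189.]]
-0.0465 [[525. 351.]] [[328. 199.]]
-0.067 [[559. 375.]] [[358. 221.]]
```

View pics/w7.png

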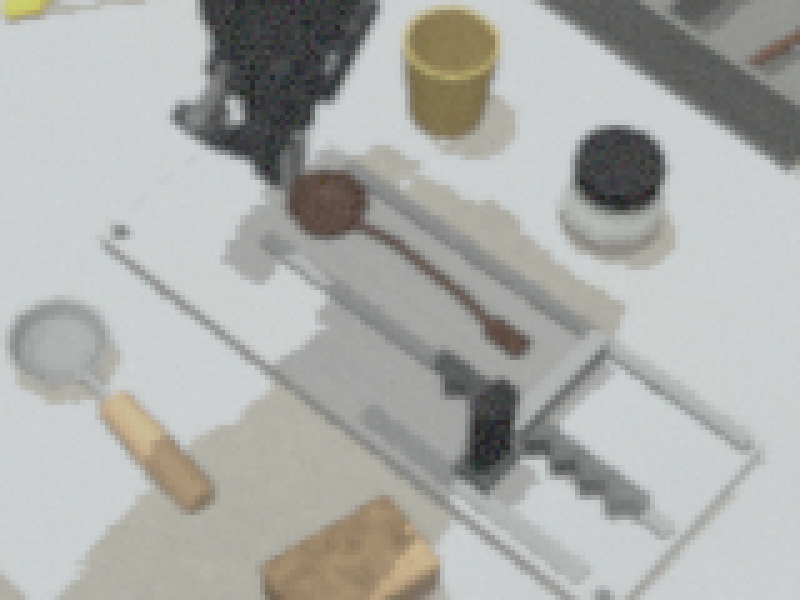

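The finger is pushing the bowl straight: bowl at (328,203), spoon tip at (527,350), so the spoon tip is at y ≈ −46 with about 21 mm to go. The lever has not moved.

carry_out --moves '[-1, 0, 0.003, 0, 0, 0, 0, -1, 0, 0.003, 0, 0, 0, 0, -1, 0, 0.003, 0, 0, 0, 0, -1, 0, 0.003, 0, 0, 0, 0, -1, 0, 0.002, 0, 0, 0, 0]'

```text
clock: 19.4
tcp_pos: [0.6095, 0.0312, -0.0102]
orientation: [0.001, 1.0, 0.021, 0.001]
wrist_force: [0.6, 1.1, -0.5]
finger_gap: 0.0001
```

Run:
```python
from h import *
to([.0237,.095,-.010]);tip((0,.011,-.03))
```

```text
t 19.4 jig tcp [ 23.4 100.6 -10.2] shift tool mm [ 0.3  5.6 -0.2] turn deg [ 0.16 -0.16 -0.13] F [ 0.56  1.15 -0.52]
tip jig mm [23.3 89.7 19.8]
```

carry_out --moves '[-1, 0, 0.001, 0, 0, 0, 0, -1, 0, 0.001, 0, 0, 0, 0, -1, 0, 0.001, 0, 0, 0, 0, -1, 0, 0.001, 0, 0, 0, 0, -1, 0, 0.0005, 0, 0, 0, 0]'

```text
clock: 20.02
tcp_pos: [0.6097, 0.0265, -0.0102]
orientation: [0.001, 1.0, 0.021, 0.001]
wrist_force: [0.2, 0.6, -0.3]
finger_gap: -0.0
```

Run:
```python
from h import *
to([.0237,.095,-.010]);tip((0,.011,-.03))
```

```text
t 20.02 jig tcp [ 23.4  95.8 -10.2] shift tool mm [ 0.3  0.8 -0.2] turn deg [ 0.15 -0.16 -0.13] F [ 0.22  0.61 -0.28]
tip jig mm [23.3 84.9 19.8]
```

carry_out --moves '[-1, 0, 0.0006, 0, 0, 0, 0, -1, 0, 0.0006, 0, 0, 0, 0, -1, 0, 0.0006, 0, 0, 0, 0, -1, 0, 0.0006, 0, 0, 0, 0, -1, 0, 0, 0, 0, 0, 0]'

```text
clock: 20.65
tcp_pos: [0.6097, 0.025, -0.0102]
orientation: [0.0, 1.0, 0.021, 0.001]
wrist_force: [1.7, 2.1, 0.4]
finger_gap: -0.0001
```

Run:
```python
from h import *
to([.0237,.095,-.010]);tip((0,.011,-.03))
```

```text
t 20.65 jig tcp [ 23.3  94.3 -10.2] shift tool mm [ 0.4 -0.7 -0.2] turn deg [ 0.05 -0.16 -0.08] F [1.72 2.07 0.39]
tip jig mm [23.2 83.4 19.8]
```

carry_out --moves '[-1, 0, 0.0006, 0, 0, 0, 0, -1, 0, 0.0006, 0, 0, 0, 0, -1, 0, 0.0006, 0, 0, 0, 0, -1, 0, 0, 0, 0, 0, 0, -1, 0, 0, 0, 0, 0, 0]'

```text
clock: 21.28
tcp_pos: [0.6096, 0.0246, -0.0102]
orientation: [-0.001, 1.0, 0.022, 0.001]
wrist_force: [0.4, 4.0, -0.2]
finger_gap: -0.0001
```

Run:
```python
from h import *
to([.0237,.095,-.010]);tip((0,.011,-.03))
```

```text
t 21.27 jig tcp [ 23.3  94.  -10.2] shift tool mm [ 0.4 -1.  -0.2] turn deg [-0.1  -0.16 -0.01] F [ 0.44  3.96 -0.2 ]
tip jig mm [23.2 82.9 19.7]
```

Firm contact: 4 N with almost no movement, front at 82.9 against 83 predicted, and well under the 7 N release force. Now I back straight off, rise, and move clear.

carry_out --moves '[-1, 0, -0.003, 0, 0, 0, 0, -1, 0, -0.008, 0, 0, 0, 0, -1, 0, -0.015, 0, 0, 0, 0, -1, 0, -0.02, 0, 0, 0, 0, -1, 0, -0.01, 0, 0, 0, 0]'

```text
clock: 21.9
tcp_pos: [0.6076, 0.0816, -0.0102]
orientation: [0.001, 1.0, 0.021, 0.002]
wrist_force: [-0.0, -0.5, -0.1]
finger_gap: 0.0
```

carry_out --moves '[-1, 0, 0, -0.03, 0, 0, 0, -1, 0, 0, -0.04, 0, 0, 0, -1, 0, 0, -0.04, 0, 0, 0, -1, -0.02, -0.05, -0.01, 0, 0, 0, -1, -0.02, -0.05, 0, 0, 0, 0]'

```text
clock: 22.52
tcp_pos: [0.5629, 0.1843, 0.1126]
orientation: [0.001, 1.0, 0.02, 0.002]
wrist_force: [0.7, 1.3, 1.0]
finger_gap: 0.0
```

carry_out --moves '[-1, -0.02, -0.05, 0, 0, 0, 0, -1, -0.02, -0.05, 0, 0, 0, 0, -1, 0, 0, 0, 0, 0, 0, -1, 0, 0, 0, 0, 0, 0, -1, 0, 0, 0, 0, 0, 0]'

```text
clock: 23.15
tcp_pos: [0.5155, 0.2903, 0.1133]
orientation: [0.001, 1.0, 0.023, 0.003]
wrist_force: [0.7, -0.2, -0.9]
finger_gap: -0.0001
```

Run:
```python
from h import *
to([.0237,.095,-.010]);J=np.load("J.npy")
t=env.read_camera("top")[172:240,238:382];a=env.read_camera("side")[180:300,230:382]
cv2.imwrite("pics/f.png",cv2.vconcat([cv2.resize(t,(684,323),interpolation=3),cv2.copyMakeBorder(cv2.resize(a[15:85],(608,280),interpolation=3),0,0,0,76,0)])[:,:,::-1])
for n,P in(("top",[[.0237,-.067,.02],[.0237,.061,.024],[.0225,-.067,.031],[-.038,-.072,.074]]),("side",[[.0237,-.067,.018],[.0237,.061,.024],[.0225,-.067,.031],[-.038,-.072,.074]])):
    u=proj(n,j2w(P,J));print(n,(((u-[238,172])*4.75) if n=="top" else (u-[230,195])*4+[0,323]).round().tolist())
```

```text
t 23.15 jig tcp [-59.2 363.5 113.3] shift tool mm [ 81.4 268.4 124.5] turn deg [ 0.17 -0.34  0.15] F [ 0.74 -0.18 -0.85]
top [[457.0, 111.0], [222.0, 111.0], [460.0, 108.0], [485.0, 201.0]]
side [[407.0, 522.0], [246.0, 401.0], [408.0, 511.0], [355.0, 539.0]]
```

View pics/f.png

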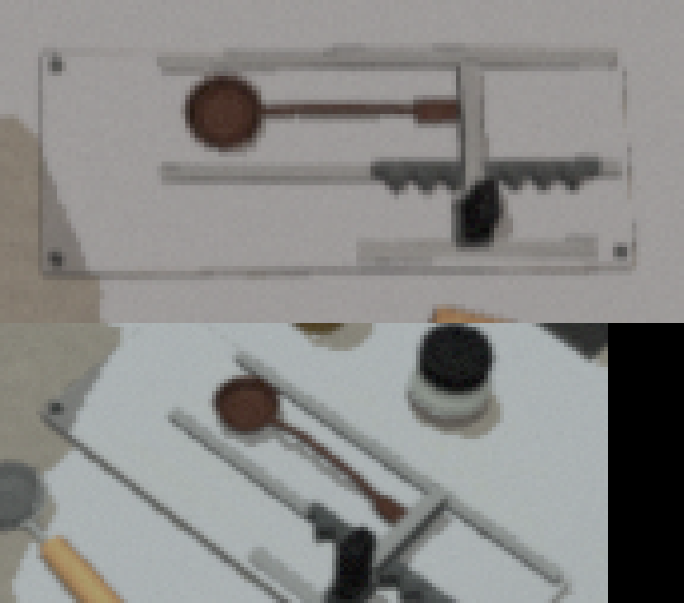

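The top view shows the spoon tip ending at (458,111), right at the stop plate (predicted 457). The bowl centre is at (223,111) (predicted 222), and the lever matches the third-notch prediction. The robot is clear, so I hand in.

```bash
python3 -c "
from workcell import env
print(env.hand_in())"
```

```text
the job is handed in; nothing more can be done
None
```

I pushed the lever through three clicks into the third notch. I then slid the bronze spoon along the channel until its handle tip met the stop plate, backed the arm clear and handed the job in at about 23 s. The hand-in gives no verdict.

- **Lever:** After the third click the finger was free, with no force on it. The wrist image put the plate edge at row 126, where 48 mm of travel predicts 127.
- **Spoon:** At the stop the finger met a firm 4 N, below the 7 N that would shift the lever, with the finger's front at 82.9 mm (83 predicted). The final top view has the spoon tip and bowl within 1 pixel of the predicted places. The lever still looked to be in the third notch and the spoon lay straight.
- **Disagreement:** The fingertips were about 30 mm behind the reported TCP, not 11 mm ahead as described. My first approach therefore passed above the lever without touching it. I measured the offset in the wrist and side views and used it from then on.
- **Other things on the bench:** The arm met no unexpected force and nothing looked moved in the pictures. I did not measure the bystanders' positions at the end, and the last crops did not show all of them.

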